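Put the vegetable mill back together

TASK

The vegetable mill has been washed and needs putting together again: its sieve disc already lies loose in the bowl. Lay the scraper flat on the disc with its hub in the middle and let go of it, then pass the crank's shaft down through the scraper, the disc and the bush below, shifting the loose parts with the shaft until their holes line up, and turn the crank until its cross pin drops into the hub's slots and it sits fully home, and let go. Feel your way and never bear down hard on the mill or its thin disc (keep well under 4 kg), and leave the other things on the worktop where they are.

Things in the scene. Friction and masses are not known exactly. Their poses are not given: they have to be found in the camera images.
- mill: Steel vegetable mill, fixed on its suction foot: a round catch pot 120 mm across with a flared open bowl on top, rim 165 mm across (inside 154), 83 mm above the worktop; two wire lugs under the rim reach 101 mm from the axis. Origin on the vertical axis at worktop height, z up; yaw has no meaning. In the bowl, 50 mm above the worktop, is a flat ledge 112 mm across.
- mill_bush (a point): Centre of the bush's mouth, on the mill's axis 50 mm above the worktop: a plain round hole, 13.6 mm across, 20 mm deep, open below. On the ledge round it lies the loose sieve disc (99 mm across, 3 mm thick, 200 g, centre hole 13.6 mm), 3 to 5 mm off centre in an unknown direction, not measured, free to slide about 6 mm any way. The scraper hides its hole: find it by feel.
- blade: The loose steel scraper, at first flat on the worktop: upright hub in the middle, two sloping wings along its own +x and -x, reaching 46 mm from the axis and 11 mm high. Origin at the hub's underside, z up along the hub. 120 g. Lying on the disc its origin is 53 mm above the worktop.
- blade_hub (a point): Centre of the scraper's hub, half-way up, 11.5 mm above its underside. The hub is 26 mm across and 23 mm high, through hole 13.6 mm; grip it with the fingers closing along its y. A cross of slots 7 mm wide and 6 mm deep, along its x and y, cuts the top into four teeth; the mouth between the teeth is 16 mm wide.
- crank: The loose crank, at first hanging upright by its cross pin in the middle hole of a fixed wooden block (80 x 120 mm, 52 mm high; hole 14.5 mm). Shaft 12 mm thick, tip bevelled by 1.5 mm. Origin at the shaft's lower end, z up along the shaft. 160 to 250 g. An arm runs along its +x to a black knob 60 mm off the axis; below the boss a 22 mm collar.
- crank_grip (a point): Centre of the crank's black flat-sided boss on top of the shaft, 81 mm above the tip: 30 mm along the crank's x, 16 mm along its y, 34 mm high. The place to grip, fingers closing along y. The knob's top is level with the boss's.
- crank_tip (a point): Lower end of the shaft, on its axis; z up along the shaft. A cross pin, 46 to 50.5 mm above it, sticks out 12 mm either way along the crank's x and fits either pair of the scraper's slots. In the mill: pin resting on the hub's teeth, tip 30 mm above the worktop; pin down in the slots, fully home, 24 mm.
- carafe: Bystander, to be left alone: glass coffee carafe with black lid, 125 mm high, behind the mill. Origin at its underside's centre.
- shaker: Bystander, to be left alone: salt shaker, 90 mm high, behind the mill to the right. Origin at its underside's centre.
- kitchen_timer: Bystander, to be left alone: red and cream kitchen timer, 53 mm high. Origin at its underside's centre.
- mug_2: Bystander, to be left alone: small white coffee cup, 51 mm high. Origin at its underside's centre.
- pegs_2: Bystander, to be left alone: wooden clothes peg, 72 mm long, lying at the front. Origin at its underside's centre.

How it is judged:
By the outcome, as a careful person would: the job done as asked, in the order asked, and still so for the second after the job is handed in, with the robot touching nothing.
It also fails if it takes over 72 s, if anything falls off the work surface, if the arm or the gripper's body presses on something with over 40 N, if the wrist force passes 120 N, or if a joint passes its speed limit or range.

ROBOT

A 7-joint arm with a two-finger parallel gripper is mounted at the origin on a cart in front of the work surface, level with it; the furniture and walls round the work are solid. World frame = base frame: x ahead of the robot, y to its left, z up, the work surface at z = 0. Lengths are in m, angles in rad, forces in N, time in s.
With the tool pointing down it reaches from about 0.425 to 0.95 m from the base axis. Payload 4.7 kg.
Tool frame: the origin (TCP) lies on the centre line of the jaws, within the pads' length; the fingertips stand 22 mm ahead of it and the grasp point (between the pads) lies 3 mm ahead of it; z points along the fingers, y is the line along which they close (so a half turn about z gives the same grasp; the last joint's range is limited). The gripper opens to 87 mm and grips with 3 to 60 N. Pads are 19 mm wide; open, the fingers measure 117 mm over their backs; the gripper's body (75 mm by 190 mm) begins 51 mm behind the grasp point.
Start: joints at [1.198, 0.469, -0.049, 1.532, 0.024, 1.141, -0.082], TCP at [0.228, -0.636, 0.245] pointing down, gripper open.
Joint ranges: [-2.59, 2.59], [-0.33, 1.99], [-1.39, 1.29], [0.1, 2.45], [-1.04, 4.18], [0.21, 1.99], [-2.66, 2.66]. Speed limits (rad/s): [2.57, 2.57, 3.14, 3.14, 3.14, 3.14, 3.14].

INTERFACE

Orientations are given as a 3x3 rotation matrix whose columns are the frame's x, y, z axes.
In Python, from rig import manip gives the robot as it stands.
- The arm moves only by the tool step_arm, never from a script. Its argument "deltas" is a list of rows, each an object of numbers: "x", "y", "z": the shift along the tool's x, y, z in mm; "rx", "ry", "rz": the turn, a rotation vector about the tool's x, y, z in degrees; "jaw": the opening, from 0 (shut) to 1 (fully open). A call has 1 to 12 rows; each row is the pose to reach, as a shift and turn from the pose commanded when the call began, along the tool's axes at that moment; what a row does not reach only later rows make up. A row lasts 1/8 s, in which the tool goes at most 62.5 mm and 10.7 degrees, less where a joint would pass 70% of its speed; a pose out of reach is approached as far as the arm can. A call with a gripper value outside its range is refused whole. The fingers move at their own pace and stop on an object; "squeeze" is the grip in N (left out, the last holds). Time passes only in rows, so rows that repeat a pose let the fingers close. It gives the time, the measured TCP pose, the force, the opening and the grip force at its end, in the units of the state.
- manip.observe(): the state, without advancing time (a new reading comes with each control period).
- manip.camera(name): name is "scene" or "top" or "wrist"; returns the picture (420x560x3 uint8, red, green, blue); there is no depth.
- manip.camera_info(name): a dict with "K" (3x3 intrinsics, pixels), "extrinsics" (4x4, takes a point from world to camera coordinates). Camera axes: x right, y down, z forward; pixel columns grow to the right and rows downward; lengths in m; the calibration is good to about 2 mm. A picture is of the moment at which its call begins: read the wrist's pose just before it. camera_info takes no time and is no camera call; for the wrist camera it gives the pose at the moment of the call.
- manip.job_done(): hands the job in; it is judged then, once.
The state is a dict: "t": time; "joint_positions": joint angles; "joint_vel": joint speeds; "joint_torque": joint torques, N m; "tcp_pos": TCP position; "eef_rot": TCP orientation; "contact_force": force on the tool from outside, world axes, zero at the start; "moment": the same for the moment, N m; "opening": finger opening in m; "grasp_force": force on a finger pad.
Only numpy, scipy, OpenCV 4.12 (cv2) and the standard library are available. Lean on these libraries where they do the work, as an engineer would, in place of code of your own. Each camera call takes 0.05 s, during which the arm holds its last target. There are 200 camera calls.

## Working session

There is one attempt and no reset: what is moved stays moved. The work goes in short steps, Python scripts to look and compute and a tool call to move; the robot and the scene stay as the last step left them, time stands still between calls to the robot, and variables do not carry over. Pictures are saved under pics/ and viewed, at most 10 in all, crops included, and the job is handed in when it is done.

Besides the shell and the picture viewer there is one more tool, called after "Call:" as name([rows], argument=value, ...), one row to a line, values as JSON. step_arm: Moves the arm, as the interface text tells. Its arguments: {"type":"object","properties":{"deltas":{"type":"array"},"squeeze":{"type":"number"}},"required":["deltas"]}

```bash
mkdir -p pics; ls
python3 - <<'E'
from rig import manip
import cv2,numpy as np
s=manip.observe();print(s['t'],s['tcp_pos'],s['eef_rot'],s['opening'])
a=manip.camera("scene");b=manip.camera("top")
np.set_printoptions(precision=4,suppress=True)
for n in("scene","top"):
    i=manip.camera_info(n);print(n,i["K"],i["extrinsics"])
cv2.imwrite("pics/scene.png",a[:,:,::-1]);cv2.imwrite("pics/top.png",cv2.resize(b[:,:,::-1],(800,600),interpolation=cv2.INTER_CUBIC))
E
```

```text
pics
0.0 [ 0.22733377 -0.63497684  0.24349624] [[ 9.41469649e-01  3.37097008e-01 -7.12279972e-04]
 [ 3.37097755e-01 -9.41467898e-01  1.81651191e-03]
 [-5.82480004e-05 -1.95029881e-03 -9.99998096e-01]] 0.08688477361664808
scene [[387.9293   0.     282.1065]
 [  0.     387.9293 208.4564]
 [  0.       0.       1.    ]] [[-0.4442 -0.8957 -0.023   0.3557]
 [-0.4113  0.2266 -0.8829  0.2888]
 [ 0.796  -0.3827 -0.469   0.7823]
 [ 0.      0.      0.      1.    ]]
top [[484.4398   0.     279.3685]
 [  0.     484.4398 208.714 ]
 [  0.       0.       1.    ]] [[-0.0066 -0.9999 -0.0124  0.103 ]
 [-0.993   0.008  -0.1175  0.5433]
 [ 0.1175  0.0115 -0.993   1.323 ]
 [ 0.      0.      0.      1.    ]]
```

View pics/scene.png

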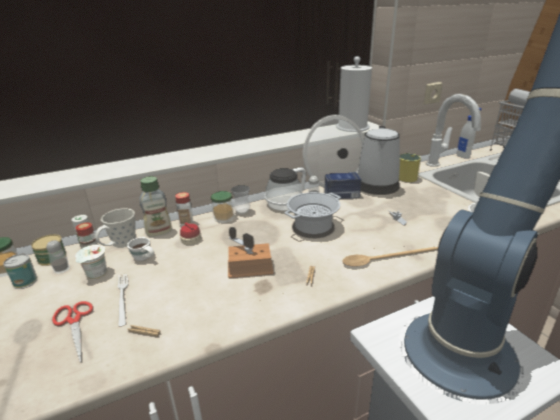

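View pics/top.png

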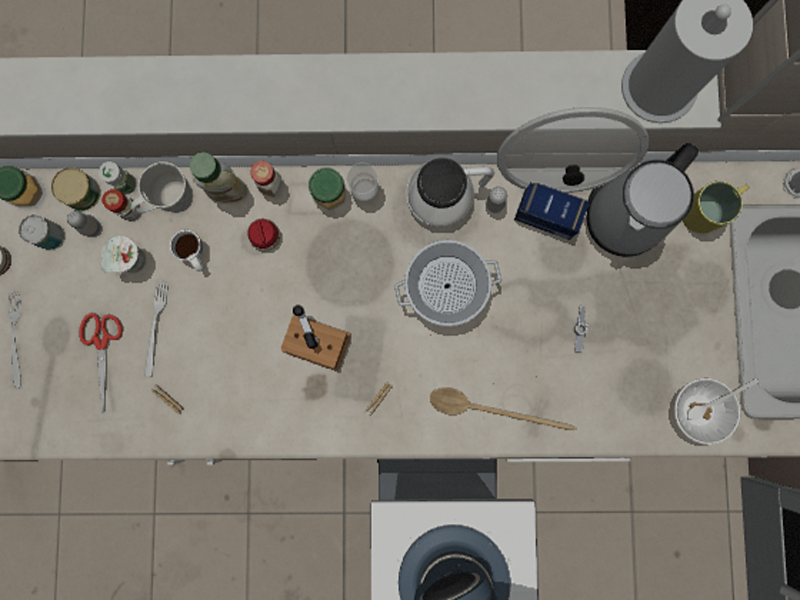

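The scene shows the mill at about (315,213), the scraper at (397,215) and the crank's block at (250,258). In the enlarged top view they are at (447,287), (580,328) and (311,340), with the crank's knob at (298,310).

```bash
cat > h.py <<'E'
import numpy as np,cv2
from rig import manip
np.set_printoptions(precision=4,suppress=True)
def px2w(i,u,v,z):
    K=np.array(i["K"]);E=np.array(i["extrinsics"]);R=E[:3,:3];c=-R.T@E[:3,3]
    d=R.T@np.linalg.solve(K,[u,v,1.]);return c+d*(z-c[2])/d[2]
def crop(im,u,v,w,h,s):
    return cv2.resize(im[v-h//2:v+h//2,u-w//2:u+w//2,::-1],None,fx=s,fy=s,interpolation=cv2.INTER_CUBIC)
def goto(p,R):
    "tool-frame shift (mm) and rotvec (deg) from the measured pose"
    from scipy.spatial.transform import Rotation as Ro
    s=manip.observe();R0=np.array(s['eef_rot'])
    return (R0.T@(np.array(p)-s['tcp_pos'])*1000, Ro.from_matrix(R0.T@R).as_rotvec(degrees=True))
E
python3 - <<'E'
from h import *
b=manip.camera("top");i=manip.camera_info("top")
f=lambda u,v,z:px2w(i,u/1.42857,v/1.42857,z)
print("mill",f(447,287,.053),"blade",f(580,328,.011),"crank",f(311,340,.1),"knob",f(298,310,.1))
o=np.hstack([crop(b,313,200,80,76,5),crop(b,406,230,40,38,10)])
o2=np.hstack([crop(b,218,232,80,40,5),np.zeros((200,400,3),np.uint8)])
cv2.imwrite("pics/c1.png",np.vstack([o,o2]))
E
```

```text
mill [0.5626 0.0061 0.053 ] blade [ 0.4844 -0.2575  0.011 ] crank [0.4594 0.2618 0.1   ] knob [0.5154 0.2865 0.1   ]
```

View pics/c1.png

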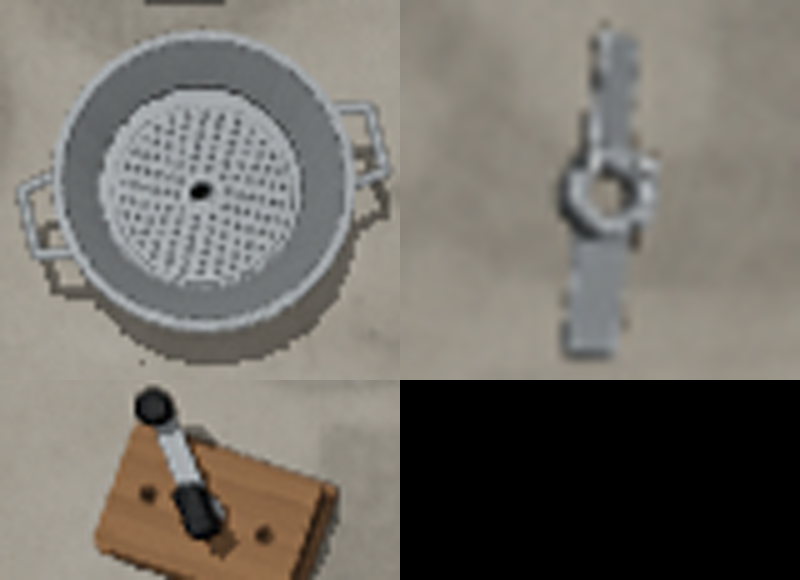

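Run:
```python
from h import *
i=manip.camera_info("top")
def f(u0,v0,s,x,y,z):return px2w(i,u0+(x+.5)/s-.5,v0+(y+.5)/s-.5,z)
print("rim",f(273,162,5,204.5,181,.083),"dischole",f(273,162,5,201,190,.053))
print("hub",f(386,211,10,205,194,.023),"wings",f(386,211,10,218,38,.006)-f(386,211,10,190,352,.006))
b,k=f(178,212,5,197,131,.1),f(178,212,5,155,27,.104);print("boss",b,"knob",k,np.degrees(np.arctan2(*(k-b)[[1,0]])))
w=f(386,211,10,218,38,.006)-f(386,211,10,190,352,.006);th=np.arctan2(w[1],w[0]);print(np.degrees(th))
# tool x along blade x, y, z down
c,s=np.cos(th),np.sin(th)
R=np.array([[c,s,0],[s,-c,0],[0,0,-1.]])
h=f(386,211,10,205,194,.023);print(*goto([h[0],h[1],.16],R))
ci=manip.camera_info("wrist");E=np.array(ci["extrinsics"]);st=manip.observe();R0=np.array(st['eef_rot']);
print("cam in tool",R0.T@(-E[:3,:3].T@E[:3,3]-st['tcp_pos']),E[:3,:3]@R0, ci["K"])
```

```text
rim [0.567  0.0061 0.083 ] dischole [0.5662 0.0063 0.053 ]
hub [ 0.4825 -0.2546  0.023 ] wings [ 0.0889 -0.0112  0.    ]
boss [0.4599 0.2636 0.1   ] knob [0.515  0.2858 0.104 ] 21.96814095447756
-7.183573643159739
[ 368.4885 -272.1442   84.1377] [-0.0817  0.0219 26.8802]
cam in tool [ 0.0728 -0.0013 -0.1398] [[ 0.0004  1.     -0.0003]
 [-0.965   0.0003 -0.2624]
 [-0.2624  0.0004  0.965 ]] [[300.3552   0.     282.9469]
 [  0.     300.3552 213.6803]
 [  0.       0.       1.    ]]
```

Call:
step_arm([
  {"x": 368,"y": -272,"z": 80,"rz": 27,"jaw": 0.7},
  {"x": 368,"y": -272,"z": 80,"rz": 27,"jaw": 0.7},
  {"x": 368,"y": -272,"z": 80,"rz": 27,"jaw": 0.7},
  {"x": 368,"y": -272,"z": 80,"rz": 27,"jaw": 0.7},
  {"x": 368,"y": -272,"z": 80,"rz": 27,"jaw": 0.7},
  {"x": 368,"y": -272,"z": 80,"rz": 27,"jaw": 0.7},
  {"x": 368,"y": -272,"z": 80,"rz": 27,"jaw": 0.7},
  {"x": 368,"y": -272,"z": 80,"rz": 27,"jaw": 0.7},
  {"x": 368,"y": -272,"z": 80,"rz": 27,"jaw": 0.7},
  {"x": 368,"y": -272,"z": 80,"rz": 27,"jaw": 0.7},
  {"x": 368,"y": -272,"z": 80,"rz": 27,"jaw": 0.7},
])

```text
$.deltas[0]: bad value
```

Run:
```python
from h import *
s=manip.observe();print(s['t'],s['tcp_pos'],s['eef_rot'],s['joint_positions'],s['contact_force'],s['joint_vel'])
i=manip.camera_info("wrist");w=manip.camera("wrist")
import pickle;pickle.dump(i,open("wi.pkl","wb"))
E=np.array(i["extrinsics"]);p=np.array(i["K"])@(E[:3,:3]@[.4825,-.2546,.023]+E[:3,3]);print(p/p[2])
cv2.imwrite("pics/w1.png",w[:,:,::-1])
```

```text
0.15 [ 0.2274 -0.6351  0.2438] [[ 0.9415  0.337  -0.0005]
 [ 0.337  -0.9415  0.0014]
 [-0.     -0.0015 -1.    ]] [ 1.1981  0.4693 -0.0486  1.5334  0.0241  1.141  -0.0823] [-0.9669 -0.0832  0.0596] [-0.0004 -0.0027  0.0001 -0.0037 -0.0004  0.001   0.0003]
[ -17.4698 -208.2718    1.    ]
```

View pics/w1.png

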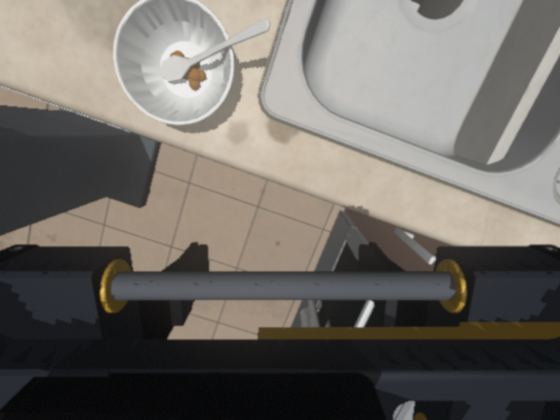

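The wrist picture shows only the sink and bowl, because the move was refused. I'll retry with progressive rows.

Call:
step_arm([
  {"x": 45,"y": -34,"z": 10,"rx": 0,"ry": 0,"rz": 7,"jaw": 0.7},
  {"x": 92,"y": -68,"z": 20,"rx": 0,"ry": 0,"rz": 14,"jaw": 0.7},
  {"x": 138,"y": -102,"z": 30,"rx": 0,"ry": 0,"rz": 21,"jaw": 0.7},
  {"x": 184,"y": -136,"z": 40,"rx": 0,"ry": 0,"rz": 27,"jaw": 0.7},
])

```text
t: 0.7
tcp_pos: [0.3558, -0.4438, 0.2043]
eef_rot: [[0.991, -0.131, 0.0], [-0.131, -0.991, -0.0], [0.0, 0.0, -1.0]]
contact_force: [0.8, 0.7, 0.3]
opening: 0.0626
grasp_force: 0.0
```

Call:
step_arm([
  {"x": 25,"y": -51,"z": 11},
  {"x": 50,"y": -102,"z": 22},
  {"x": 75,"y": -153,"z": 33},
  {"x": 101,"y": -204,"z": 44},
  {"x": 101,"y": -204,"z": 44},
  {"x": 101,"y": -204,"z": 44},
])

```text
$.deltas[0]: bad value
```

Run:
```python
from h import *
s=manip.observe();print(s['t'],s['tcp_pos'],s['eef_rot'],s['joint_positions'],s['contact_force'])
i=manip.camera_info("wrist");w=manip.camera("wrist")
import pickle;pickle.dump(i,open("wi.pkl","wb"))
E=np.array(i["extrinsics"]);p=np.array(i["K"])@(E[:3,:3]@[.4825,-.2546,.023]+E[:3,3]);print(p/p[2])
cv2.imwrite("pics/w2.png",crop(w,280,210,400,300,2))
```

```text
0.7 [ 0.3558 -0.4438  0.2043] [[ 0.9914 -0.1308  0.0003]
 [-0.1308 -0.9914 -0.0001]
 [ 0.0003  0.0001 -1.    ]] [ 0.8414  0.3358 -0.0258  1.8358  0.0101  0.9699 -0.8906] [0.7885 0.7374 0.325 ]
[ 81.6834 102.3284   1.    ]
```

View pics/w2.png

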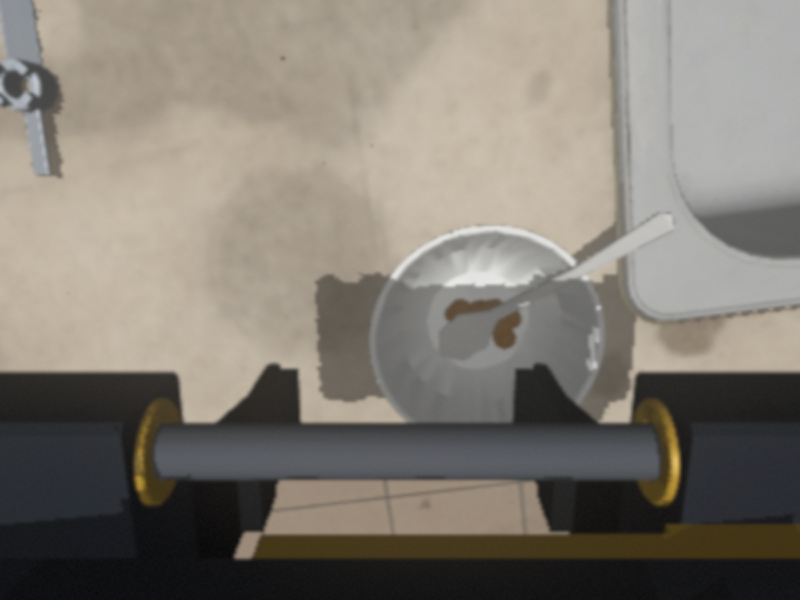

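All keys seem to be required. The scraper's hub is at about (19,85) in the crop, some 8 px right of where I predicted it. I'll move above it and check again.

Call:
step_arm([
  {"x": 25,"y": -50,"z": 11,"rx": 0,"ry": 0,"rz": 0,"jaw": 0.7},
  {"x": 50,"y": -100,"z": 22,"rx": 0,"ry": 0,"rz": 0,"jaw": 0.7},
  {"x": 75,"y": -150,"z": 33,"rx": 0,"ry": 0,"rz": 0,"jaw": 0.7},
  {"x": 101,"y": -202,"z": 44,"rx": 0,"ry": 0,"rz": 0,"jaw": 0.7},
  {"x": 101,"y": -202,"z": 44,"rx": 0,"ry": 0,"rz": 0,"jaw": 0.7},
  {"x": 101,"y": -202,"z": 44,"rx": 0,"ry": 0,"rz": 0,"jaw": 0.7},
])

```text
t: 1.5
tcp_pos: [0.4805, -0.2585, 0.1605]
eef_rot: [[0.992, -0.127, -0.001], [-0.127, -0.992, -0.001], [-0.001, 0.001, -1.0]]
contact_force: [0.6, -0.2, 0.5]
opening: 0.061
grasp_force: 0.0
```

Run:
```python
from h import *
s=manip.observe();print(s['t'],s['tcp_pos'],s['eef_rot'],s['joint_positions'],s['contact_force'])
i=manip.camera_info("wrist");w=manip.camera("wrist")
import pickle;pickle.dump(i,open("wi.pkl","wb"))
E=np.array(i["extrinsics"]);p=np.array(i["K"])@(E[:3,:3]@[.4825,-.2546,.023]+E[:3,3]);print(p/p[2])
cv2.imwrite("pics/w3raw.png",w[:,:,::-1]);cv2.imwrite("pics/w3.png",crop(w,280,190,400,300,2))
```

```text
1.5 [ 0.4805 -0.2585  0.1605] [[ 0.9919 -0.1268 -0.0006]
 [-0.1268 -0.9919 -0.0005]
 [-0.0005  0.0006 -1.    ]] [ 0.5058  0.3552 -0.1122  1.9261  0.0522  0.8634 -1.3313] [ 0.5771 -0.2428  0.5221]
[280.1793 208.7465   1.    ]
```

View pics/w3.png

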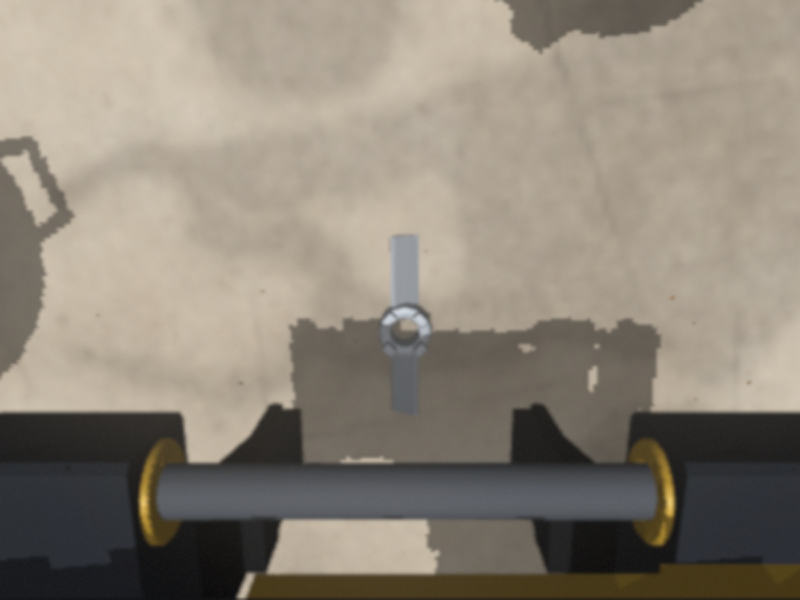

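The hub top is at (405,328) in the crop, raw (282.5,204). The wings lie along the tool's x axis, so the yaw is right.

Run:
```python
from h import *
import pickle;i=pickle.load(open("wi.pkl","rb"))
h=px2w(i,282.4,203.8,.023);print(h)
# wing axis
a=px2w(i,80+404.5/2,40+236/2,.006)-px2w(i,80+404/2,40+412/2,.006);print(np.degrees(np.arctan2(a[1],a[0])))
s=manip.observe();R=np.array(s['eef_rot']);print(s['tcp_pos'],R.T@(h-s['tcp_pos'])*1e3)
```

```text
[ 0.487  -0.2573  0.023 ]
-7.468188331906745
[ 0.4801 -0.2593  0.1606] [  6.6289  -3.0152 137.6282]
```

Call:
step_arm([
  {"x": 6,"y": -2.5,"z": 45,"rx": 0,"ry": 0,"rz": 0,"jaw": 0.6},
  {"x": 6,"y": -2.5,"z": 90,"rx": 0,"ry": 0,"rz": 0,"jaw": 0.6},
  {"x": 6,"y": -2.5,"z": 120,"rx": 0,"ry": 0,"rz": 0,"jaw": 0.6},
  {"x": 6,"y": -2.5,"z": 134,"rx": 0,"ry": 0,"rz": 0,"jaw": 0.6},
  {"x": 6,"y": -2.5,"z": 134,"rx": 0,"ry": 0,"rz": 0,"jaw": 0.6},
  {"x": 6,"y": -2.5,"z": 134,"rx": 0,"ry": 0,"rz": 0,"jaw": 0.2},
  {"x": 6,"y": -2.5,"z": 134,"rx": 0,"ry": 0,"rz": 0,"jaw": 0.2},
  {"x": 6,"y": -2.5,"z": 134,"rx": 0,"ry": 0,"rz": 0,"jaw": 0.2},
  {"x": 6,"y": -2.5,"z": 134,"rx": 0,"ry": 0,"rz": 0,"jaw": 0.2},
], squeeze=25)

```text
t: 2.68
tcp_pos: [0.4875, -0.2566, 0.0272]
eef_rot: [[0.992, -0.127, 0.001], [-0.127, -0.992, -0.001], [0.001, 0.001, -1.0]]
contact_force: [0.0, -0.6, 3.4]
opening: 0.0249
grasp_force: 25.0
```

Call:
step_arm([
  {"x": 0,"y": 0,"z": -30,"rx": 0,"ry": 0,"rz": 0,"jaw": 0.2},
  {"x": 0,"y": 0,"z": -85,"rx": 0,"ry": 0,"rz": 0,"jaw": 0.2},
  {"x": 8,"y": -45,"z": -120,"rx": 0,"ry": 0,"rz": 0,"jaw": 0.2},
  {"x": 16,"y": -95,"z": -150,"rx": 0,"ry": 0,"rz": 0,"jaw": 0.2},
  {"x": 25,"y": -145,"z": -173,"rx": 0,"ry": 0,"rz": 0,"jaw": 0.2},
  {"x": 33,"y": -195,"z": -173,"rx": 0,"ry": 0,"rz": 0,"jaw": 0.2},
  {"x": 42,"y": -245,"z": -173,"rx": 0,"ry": 0,"rz": 0,"jaw": 0.2},
  {"x": 47,"y": -269,"z": -173,"rx": 0,"ry": 0,"rz": 0,"jaw": 0.2},
  {"x": 47,"y": -269,"z": -173,"rx": 0,"ry": 0,"rz": 0,"jaw": 0.2},
  {"x": 47,"y": -269,"z": -173,"rx": 0,"ry": 0,"rz": 0,"jaw": 0.2},
])

```text
t: 3.92
tcp_pos: [0.5673, 0.0032, 0.1992]
eef_rot: [[0.992, -0.128, -0.001], [-0.128, -0.992, -0.001], [-0.001, 0.001, -1.0]]
contact_force: [0.4, -0.6, -1.5]
opening: 0.0244
grasp_force: 25.0
```

Run:
```python
from h import *
s=manip.observe();print(s['t'],s['tcp_pos'],s['eef_rot'],s['joint_positions'],s['contact_force'],s['opening'])
i=manip.camera_info("wrist");w=manip.camera("wrist")
import pickle;pickle.dump(i,open("wi.pkl","wb"))
cv2.imwrite("pics/w4.png",crop(w,280,190,400,300,2))
```

```text
3.925 [0.5673 0.0032 0.1992] [[ 0.9917 -0.1285 -0.0012]
 [-0.1285 -0.9917 -0.0012]
 [-0.001   0.0013 -1.    ]] [ 0.0843  0.3494 -0.2081  1.8349  0.0872  0.9674 -1.8609] [ 0.3791 -0.5606 -1.5476] 0.02443268815518505
```

View pics/w4.png

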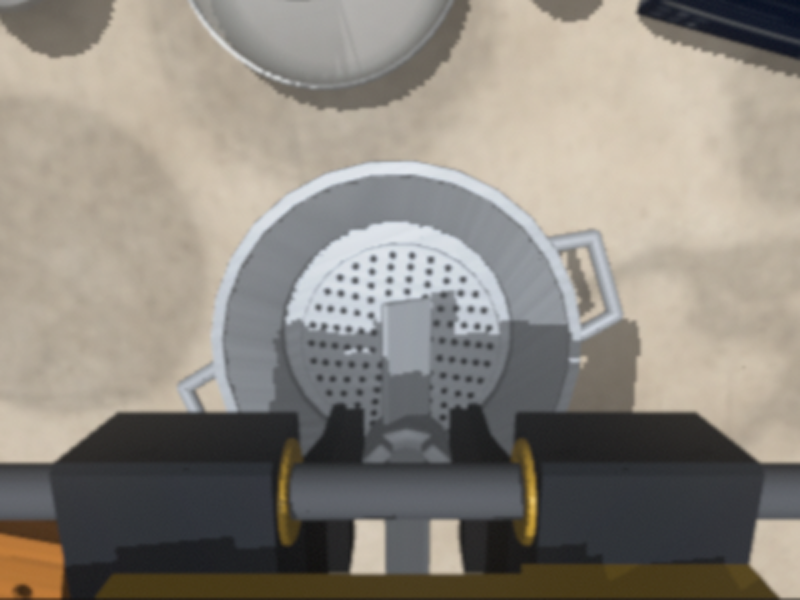

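The scraper is held straight by its hub. The mill's rim edge is at left (213,335), top (397,160) and right (582,340).

Run:
```python
from h import *
import pickle;i=pickle.load(open("wi.pkl","rb"))
from scipy.optimize import least_squares
P=np.array([px2w(i,80+x/2-.25,40+y/2-.25,.083)[:2] for x,y in[(213,335),(397,160),(582,340),(300,185),(505,190)]])
r=least_squares(lambda c:np.hypot(*(P-c).T)-.0825,[.567,.005]);print(r.x,r.fun)
print("hub top in hand?",px2w(i,80+404/2,40+447/2,.1952))
t=np.array([px2w(i,80+402/2,40+223/2,.053)]);print("disc top edge",t, "edges",px2w(i,80+286/2,40+320/2,.053),px2w(i,80+510/2,40+325/2,.053))
s=manip.observe();R=np.array(s['eef_rot']);print(s['tcp_pos'],R.T@(np.r_[r.x,.0815]-s['tcp_pos'])*1e3)
```

```text
[0.5675 0.0083] [-0.0009 -0.0004 -0.0012  0.0001  0.0006]
hub top in hand? [0.5736 0.0044 0.1952]
disc top edge [[ 0.6216 -0.0007  0.053 ]] edges [0.5829 0.0614 0.053 ] [ 0.5664 -0.0466  0.053 ]
[0.5673 0.0027 0.1992] [ -0.4925  -5.7104 117.7421]
```

Call:
step_arm([
  {"x": 0,"y": -4.5,"z": 30,"rx": 0,"ry": 0,"rz": 0,"jaw": 0.2},
  {"x": 0,"y": -4.5,"z": 70,"rx": 0,"ry": 0,"rz": 0,"jaw": 0.2},
  {"x": 0,"y": -4.5,"z": 100,"rx": 0,"ry": 0,"rz": 0,"jaw": 0.2},
  {"x": 0,"y": -4.5,"z": 110,"rx": 0,"ry": 0,"rz": 0,"jaw": 0.2},
  {"x": 0,"y": -4.5,"z": 115,"rx": 0,"ry": 0,"rz": 0,"jaw": 0.2},
  {"x": 0,"y": -4.5,"z": 117.5,"rx": 0,"ry": 0,"rz": 0,"jaw": 0.2},
  {"x": 0,"y": -4.5,"z": 117.5,"rx": 0,"ry": 0,"rz": 0,"jaw": 0.2},
  {"x": 0,"y": -4.5,"z": 117.5,"rx": 0,"ry": 0,"rz": 0,"jaw": 0.2},
])

```text
t: 4.97
tcp_pos: [0.5689, 0.0092, 0.0828]
eef_rot: [[0.992, -0.127, 0.001], [-0.127, -0.992, -0.0], [0.001, -0.0, -1.0]]
contact_force: [-0.7, 0.0, -1.8]
opening: 0.0244
grasp_force: 25.0
```

Call:
step_arm([
  {"x": -1,"y": 0,"z": 1.2,"rx": 0,"ry": 0,"rz": 0,"jaw": 0.2},
  {"x": -1,"y": 0,"z": 2.2,"rx": 0,"ry": 0,"rz": 0,"jaw": 0.2},
  {"x": -1,"y": 0,"z": 2.8,"rx": 0,"ry": 0,"rz": 0,"jaw": 0.2},
  {"x": -1,"y": 0,"z": 2.8,"rx": 0,"ry": 0,"rz": 0,"jaw": 0.2},
])

```text
t: 5.48
tcp_pos: [0.5674, 0.0093, 0.0802]
eef_rot: [[0.992, -0.127, -0.0], [-0.127, -0.992, -0.0], [-0.0, 0.0, -1.0]]
contact_force: [-2.7, 0.5, 5.9]
opening: 0.0241
grasp_force: 25.0
```

Call:
step_arm([
  {"x": -1,"y": 0,"z": 0,"rx": 0,"ry": 0,"rz": 0,"jaw": 0.45},
  {"x": -1,"y": 0,"z": 0,"rx": 0,"ry": 0,"rz": 0,"jaw": 0.45},
  {"x": -1,"y": 0,"z": 0,"rx": 0,"ry": 0,"rz": 0,"jaw": 0.45},
  {"x": -1,"y": 0,"z": -20,"rx": 0,"ry": 0,"rz": 0,"jaw": 0.45},
  {"x": -1,"y": 0,"z": -60,"rx": 0,"ry": 0,"rz": 0,"jaw": 0.45},
  {"x": -30,"y": 0,"z": -110,"rx": 0,"ry": 0,"rz": 0,"jaw": 0.45},
  {"x": -60,"y": 0,"z": -110,"rx": 0,"ry": 0,"rz": 0,"jaw": 0.45},
  {"x": -60,"y": 0,"z": -110,"rx": 0,"ry": 0,"rz": 0,"jaw": 0.45},
  {"x": -60,"y": 0,"z": -110,"rx": 0,"ry": 0,"rz": 0,"jaw": 0.45},
])

```text
t: 6.6
tcp_pos: [0.5084, 0.0167, 0.1892]
eef_rot: [[0.992, -0.127, 0.001], [-0.127, -0.992, -0.0], [0.001, 0.0, -1.0]]
contact_force: [0.5, 0.1, -0.4]
opening: 0.0389
grasp_force: 0.0
```

Run:
```python
from h import *
s=manip.observe();print(s['t'],s['tcp_pos'],s['joint_positions'],s['contact_force'],s['opening'])
i=manip.camera_info("wrist");w=manip.camera("wrist");b=manip.camera("top")
import pickle;pickle.dump(i,open("wi.pkl","wb"))
E=np.array(i["extrinsics"]);p=np.array(i["K"])@(E[:3,:3]@[.567,.008,.076]+E[:3,3]);p=p/p[2];print(p)
u,v=int(p[0]),int(p[1]); v=max(v,65)
print(u,v)
o=np.hstack([crop(w,u,v,130,130,3),crop(b,313,200,40,78,5)])
o=np.hstack([crop(w,u,v,130,130,3),crop(b,313,199,78,78,5)])
cv2.imwrite("pics/w5.png",o)
```

```text
6.6 [0.5084 0.0167 0.1892] [ 0.0763  0.2711 -0.2283  1.9748  0.0775  0.9033 -1.8904] [ 0.5279  0.0661 -0.3784] 0.03894777634319224
[286.2738 148.2565   1.    ]
286 148
```

View pics/w5.png

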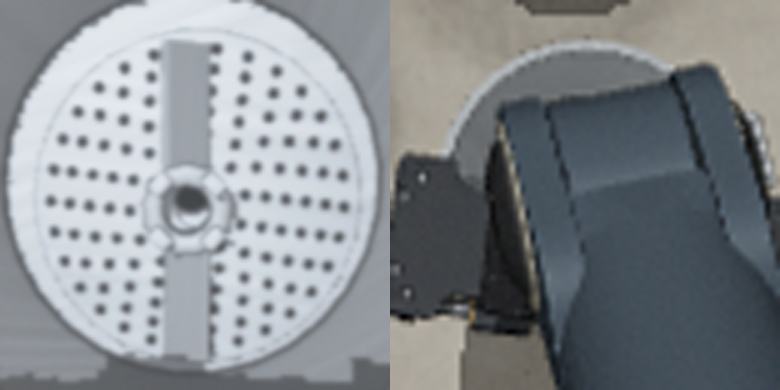

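The scraper lies flat on the disc, with its hub centre at (190,207) in the crop, raw about (284.3,152). In the top view the arm hides the mill.

Run:
```python
from h import *
import pickle;i=pickle.load(open("wi.pkl","rb"))
u,v=221+190/3-.33,83+207/3-.33
h=px2w(i,u,v,.076);s=manip.observe();R=np.array(s['eef_rot'])
print(h,R.T@(h-s['tcp_pos'])*1e3)
a=px2w(i,221+189/3,83+42/3,.059)-px2w(i,221+186/3,83+358/3,.059);print(np.degrees(np.arctan2(a[1],a[0])))
print("disc c u",px2w(i,221+191/3,83+190/3,.053))
```

```text
[0.5645 0.0102 0.076 ] [ 56.3007  -0.6851 112.8232]
-7.819413945337165
disc c u [0.5677 0.0091 0.053 ]
```

Call:
step_arm([
  {"x": -20,"y": -40,"z": -10,"rx": 0,"ry": 0,"rz": -6,"jaw": 0.7},
  {"x": -45,"y": -80,"z": -20,"rx": 0,"ry": 0,"rz": -12,"jaw": 0.7},
  {"x": -75,"y": -120,"z": -28,"rx": 0,"ry": 0,"rz": -18,"jaw": 0.7},
  {"x": -100,"y": -165,"z": -28,"rx": 0,"ry": 0,"rz": -24,"jaw": 0.7},
  {"x": -130,"y": -210,"z": -28,"rx": 0,"ry": 0,"rz": -29,"jaw": 0.7},
  {"x": -130,"y": -210,"z": -28,"rx": 0,"ry": 0,"rz": -29,"jaw": 0.7},
  {"x": -130,"y": -210,"z": -28,"rx": 0,"ry": 0,"rz": -29,"jaw": 0.7},
])

```text
t: 7.58
tcp_pos: [0.4063, 0.2413, 0.2168]
eef_rot: [[0.929, 0.369, -0.001], [0.369, -0.929, -0.001], [-0.001, 0.0, -1.0]]
contact_force: [1.1, -1.0, 1.3]
opening: 0.061
grasp_force: 0.0
```

Run:
```python
from h import *
s=manip.observe();print(s['t'],s['tcp_pos'],s['eef_rot'],s['joint_positions'],s['contact_force'],s['opening'])
i=manip.camera_info("wrist");w=manip.camera("wrist")
import pickle;pickle.dump(i,open("wi2.pkl","wb"))
E=np.array(i["extrinsics"]);p=np.array(i["K"])@(E[:3,:3]@[.46,.2636,.104]+E[:3,3]);p=p/p[2];print(p)
cv2.imwrite("pics/w6.png",crop(w,280,150,260,200,3))
```

```text
7.575 [0.4063 0.2413 0.2168] [[ 0.9294  0.369  -0.0006]
 [ 0.369  -0.9294 -0.0006]
 [-0.0008  0.0003 -1.    ]] [-0.2145  0.2021 -0.4657  2.0085  0.1107  0.9557 -1.929 ] [ 1.117  -0.993   1.2664] 0.060996339976350886
[283.1361 150.2834   1.    ]
```

View pics/w6.png

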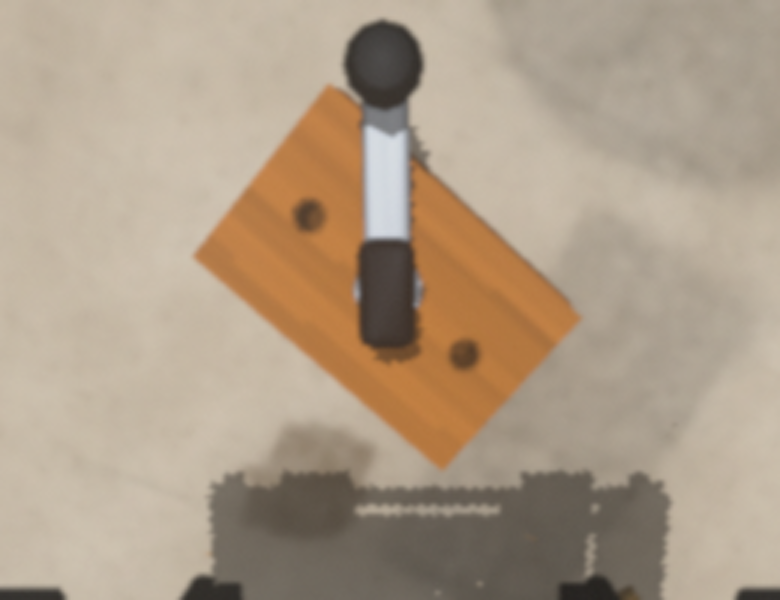

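The boss top spans (359–415, 240–346) with its centre at (387,293). The knob is at (384,62), so the crank's x lies along the tool's x axis.

Run:
```python
from h import *
import pickle;i=pickle.load(open("wi2.pkl","rb"))
g=lambda x,y,z:px2w(i,150+(x+.5)/3-.5,50+(y+.5)/3-.5,z)
b=g(387,293,.104);k=g(384,64,.104);s=manip.observe();R=np.array(s['eef_rot'])
print(b,k,np.degrees(np.arctan2(*(k-b)[[1,0]])),np.linalg.norm(k-b),np.degrees(np.arctan2(R[1,0],R[0,0])))
print(s['tcp_pos'],R.T@(b-s['tcp_pos'])*1e3)
```

```text
[0.4609 0.2679 0.104 ] [0.5142 0.2897 0.104 ] 22.223047120513485 0.057579275626502474 21.56418194760775
[0.4066 0.2406 0.2168] [ 60.6065  -5.46   112.7583]
```

Call:
step_arm([
  {"x": 20,"y": -2,"z": 20,"rx": 0,"ry": 0,"rz": -0.5,"jaw": 0.6},
  {"x": 60.5,"y": -4.5,"z": 50,"rx": 0,"ry": 0,"rz": -0.5,"jaw": 0.6},
  {"x": 60.5,"y": -4.5,"z": 90,"rx": 0,"ry": 0,"rz": -0.5,"jaw": 0.6},
  {"x": 60.5,"y": -4.5,"z": 110,"rx": 0,"ry": 0,"rz": -0.5,"jaw": 0.6},
  {"x": 60.5,"y": -4.5,"z": 121,"rx": 0,"ry": 0,"rz": -0.5,"jaw": 0.6},
  {"x": 60.5,"y": -4.5,"z": 121,"rx": 0,"ry": 0,"rz": -0.5,"jaw": 0.6},
  {"x": 60.5,"y": -4.5,"z": 121,"rx": 0,"ry": 0,"rz": -0.5,"jaw": 0.1},
  {"x": 60.5,"y": -4.5,"z": 121,"rx": 0,"ry": 0,"rz": -0.5,"jaw": 0.1},
  {"x": 60.5,"y": -4.5,"z": 121,"rx": 0,"ry": 0,"rz": -0.5,"jaw": 0.1},
  {"x": 60.5,"y": -4.5,"z": 121,"rx": 0,"ry": 0,"rz": -0.5,"jaw": 0.1},
  {"x": 60.5,"y": -4.5,"z": 121,"rx": 0,"ry": 0,"rz": -0.5,"jaw": 0.1},
], squeeze=40)

```text
t: 9.0
tcp_pos: [0.4604, 0.2682, 0.0964]
eef_rot: [[0.926, 0.378, 0.0], [0.378, -0.926, -0.0], [0.0, 0.0, -1.0]]
contact_force: [-0.3, 0.5, 0.6]
opening: 0.0153
grasp_force: 39.9
```

Call:
step_arm([
  {"x": 0,"y": 0,"z": -15,"rx": 0,"ry": 0,"rz": 0,"jaw": 0.1},
  {"x": 0,"y": 0,"z": -55,"rx": 0,"ry": 0,"rz": 0,"jaw": 0.1},
  {"x": 0,"y": 0,"z": -100,"rx": 0,"ry": 0,"rz": 0,"jaw": 0.1},
  {"x": 0,"y": 45,"z": -114,"rx": 0,"ry": 0,"rz": 5,"jaw": 0.1},
  {"x": 0,"y": 95,"z": -114,"rx": 0,"ry": 0,"rz": 10,"jaw": 0.1},
  {"x": 0,"y": 145,"z": -114,"rx": 0,"ry": 0,"rz": 15,"jaw": 0.1},
  {"x": -1,"y": 195,"z": -114,"rx": 0,"ry": 0,"rz": 20,"jaw": 0.1},
  {"x": -1,"y": 240,"z": -114,"rx": 0,"ry": 0,"rz": 25,"jaw": 0.1},
  {"x": -1,"y": 278,"z": -114,"rx": 0,"ry": 0,"rz": 30,"jaw": 0.1},
  {"x": -1,"y": 278,"z": -114,"rx": 0,"ry": 0,"rz": 30,"jaw": 0.1},
  {"x": -1,"y": 278,"z": -114,"rx": 0,"ry": 0,"rz": 30,"jaw": 0.1},
  {"x": -1,"y": 278,"z": -114,"rx": 0,"ry": 0,"rz": 30,"jaw": 0.1},
])

```text
t: 10.5
tcp_pos: [0.564, 0.0121, 0.2103]
eef_rot: [[0.991, -0.133, -0.0], [-0.133, -0.991, 0.001], [-0.0, -0.001, -1.0]]
contact_force: [0.6, -0.4, -2.8]
opening: 0.0155
grasp_force: 40.0
```

Run:
```python
from h import *
s=manip.observe();print(s['t'],s['tcp_pos'],s['eef_rot'],s['contact_force'],s['moment'],s['opening'])
b=manip.camera("scene");i=manip.camera_info("scene")
E=np.array(i["extrinsics"])
for q in([.5645,.0102,.076],[.5645,.0102,.12]):
    p=np.array(i["K"])@(E[:3,:3]@q+E[:3,3]);print(p/p[2])
cv2.imwrite("pics/s2.png",crop(b,315,190,130,100,6))
R=np.array(s['eef_rot']);print(R.T@(np.array([.5645,.0102,.17])-s['tcp_pos'])*1e3)
```

```text
10.5 [0.564  0.0121 0.2103] [[ 0.9911 -0.1332 -0.0004]
 [-0.1332 -0.9911  0.0008]
 [-0.0005 -0.0007 -1.    ]] [ 0.5608 -0.4412 -2.8399] [0.0459 0.0577 0.0107] 0.015521420913542552
[312.7123 205.7939   1.    ]
[312.9168 192.8825   1.    ]
[ 0.7979  1.8465 40.2891]
```

Call:
step_arm([
  {"x": 0.8,"y": 1.8,"z": 20,"rx": 0,"ry": 0,"rz": 0,"jaw": 0.1},
  {"x": 0.8,"y": 1.8,"z": 36,"rx": 0,"ry": 0,"rz": 0,"jaw": 0.1},
  {"x": 0.8,"y": 1.8,"z": 41,"rx": 0,"ry": 0,"rz": 0,"jaw": 0.1},
  {"x": 0.8,"y": 1.8,"z": 44,"rx": 0,"ry": 0,"rz": 0,"jaw": 0.1},
  {"x": 0.8,"y": 1.8,"z": 46,"rx": 0,"ry": 0,"rz": 0,"jaw": 0.1},
  {"x": 0.8,"y": 1.8,"z": 47,"rx": 0,"ry": 0,"rz": 0,"jaw": 0.1},
  {"x": 0.8,"y": 1.8,"z": 47,"rx": 0,"ry": 0,"rz": 0,"jaw": 0.1},
])

```text
t: 11.42
tcp_pos: [0.565, 0.0086, 0.1635]
eef_rot: [[0.991, -0.136, 0.0], [-0.136, -0.991, -0.0], [0.0, -0.0, -1.0]]
contact_force: [-0.1, -0.3, -1.9]
opening: 0.0158
grasp_force: 40.0
```

Call:
step_arm([
  {"x": 0,"y": 0,"z": 1.5,"rx": 0,"ry": 0,"rz": 0,"jaw": 0.1},
  {"x": 0,"y": 0,"z": 3,"rx": 0,"ry": 0,"rz": 0,"jaw": 0.1},
  {"x": 0,"y": 0,"z": 4,"rx": 0,"ry": 0,"rz": 0,"jaw": 0.1},
  {"x": 0,"y": 0,"z": 5,"rx": 0,"ry": 0,"rz": 0,"jaw": 0.1},
  {"x": 0,"y": 0,"z": 5,"rx": 0,"ry": 0,"rz": 0,"jaw": 0.1},
])

```text
t: 12.05
tcp_pos: [0.5649, 0.0088, 0.1583]
eef_rot: [[0.991, -0.136, 0.0], [-0.136, -0.991, 0.0], [0.0, -0.0, -1.0]]
contact_force: [0.5, 0.9, -0.9]
opening: 0.0157
grasp_force: 40.0
```

Call:
step_arm([
  {"x": 0,"y": 0,"z": 2,"rx": 0,"ry": 0,"rz": 0,"jaw": 0.1},
  {"x": 0,"y": 0,"z": 4,"rx": 0,"ry": 0,"rz": 0,"jaw": 0.1},
  {"x": 0,"y": 0,"z": 6,"rx": 0,"ry": 0,"rz": 0,"jaw": 0.1},
  {"x": 0,"y": 0,"z": 8,"rx": 0,"ry": 0,"rz": 0,"jaw": 0.1},
  {"x": 0,"y": 0,"z": 10,"rx": 0,"ry": 0,"rz": 0,"jaw": 0.1},
  {"x": 0,"y": 0,"z": 10,"rx": 0,"ry": 0,"rz": 0,"jaw": 0.1},
])

```text
t: 12.8
tcp_pos: [0.5648, 0.0084, 0.148]
eef_rot: [[0.991, -0.136, -0.0], [-0.136, -0.991, -0.0], [-0.0, 0.0, -1.0]]
contact_force: [-0.1, 0.6, -2.5]
opening: 0.0159
grasp_force: 40.0
```

Call:
step_arm([
  {"x": 0,"y": 0,"z": 2,"rx": 0,"ry": 0,"rz": 0,"jaw": 0.1},
  {"x": 0,"y": 0,"z": 4,"rx": 0,"ry": 0,"rz": 0,"jaw": 0.1},
  {"x": 0,"y": 0,"z": 5,"rx": 0,"ry": 0,"rz": 0,"jaw": 0.1},
  {"x": 0,"y": 0,"z": 5.5,"rx": 0,"ry": 0,"rz": 0,"jaw": 0.1},
  {"x": 0,"y": 0,"z": 5.5,"rx": 0,"ry": 0,"rz": 0,"jaw": 0.1},
])

```text
t: 13.42
tcp_pos: [0.5649, 0.0084, 0.1427]
eef_rot: [[0.991, -0.136, 0.0], [-0.136, -0.991, -0.0], [0.0, 0.0, -1.0]]
contact_force: [-0.3, -0.2, -1.9]
opening: 0.016
grasp_force: 40.0
```

Call:
step_arm([
  {"x": 0,"y": 0,"z": 0.8,"rx": 0,"ry": 0,"rz": 0,"jaw": 0.1},
  {"x": 0,"y": 0,"z": 1.5,"rx": 0,"ry": 0,"rz": 0,"jaw": 0.1},
  {"x": 0,"y": 0,"z": 2,"rx": 0,"ry": 0,"rz": 0,"jaw": 0.1},
  {"x": 0,"y": 0,"z": 2,"rx": 0,"ry": 0,"rz": 0,"jaw": 0.1},
])

```text
t: 13.92
tcp_pos: [0.5651, 0.0083, 0.1413]
eef_rot: [[0.991, -0.136, 0.001], [-0.136, -0.991, -0.0], [0.001, 0.0, -1.0]]
contact_force: [-1.2, 0.0, 3.3]
opening: 0.0153
grasp_force: 40.0
```

Call:
step_arm([
  {"x": 1,"y": 0,"z": 0,"rx": 0,"ry": 0,"rz": 0,"jaw": 0.1},
  {"x": 1.5,"y": 0,"z": 0,"rx": 0,"ry": 0,"rz": 0,"jaw": 0.1},
  {"x": 1.5,"y": 0,"z": 0,"rx": 0,"ry": 0,"rz": 0,"jaw": 0.1},
])

```text
t: 14.3
tcp_pos: [0.5658, 0.008, 0.1403]
eef_rot: [[0.991, -0.136, -0.001], [-0.136, -0.991, -0.001], [-0.001, 0.001, -1.0]]
contact_force: [-1.4, -1.1, 0.9]
opening: 0.0158
grasp_force: 40.0
```

Call:
step_arm([
  {"x": 1,"y": 0,"z": 0.3,"rx": 0,"ry": 0,"rz": 0,"jaw": 0.1},
  {"x": 1.5,"y": 0,"z": 0.6,"rx": 0,"ry": 0,"rz": 0,"jaw": 0.1},
  {"x": 1.5,"y": 0,"z": 0.6,"rx": 0,"ry": 0,"rz": 0,"jaw": 0.1},
])

```text
t: 14.68
tcp_pos: [0.5679, 0.0084, 0.1397]
eef_rot: [[0.991, -0.135, 0.0], [-0.135, -0.991, 0.0], [0.0, -0.0, -1.0]]
contact_force: [-1.8, -0.9, -3.2]
opening: 0.0156
grasp_force: 40.0
```

Call:
step_arm([
  {"x": 0,"y": 0,"z": 0.7,"rx": 0,"ry": 0,"rz": 0,"jaw": 0.1},
  {"x": 0,"y": 0,"z": 1.4,"rx": 0,"ry": 0,"rz": 0,"jaw": 0.1},
  {"x": 0,"y": 0,"z": 1.4,"rx": 0,"ry": 0,"rz": 0,"jaw": 0.1},
])

```text
t: 15.05
tcp_pos: [0.5679, 0.0083, 0.1386]
eef_rot: [[0.991, -0.136, 0.0], [-0.136, -0.991, 0.0], [0.0, -0.0, -1.0]]
contact_force: [-2.6, -0.0, -2.2]
opening: 0.0158
grasp_force: 40.0
```

Call:
step_arm([
  {"x": 0,"y": 0,"z": 0.8,"rx": 0,"ry": 0,"rz": 0,"jaw": 0.1},
  {"x": 0,"y": 0,"z": 1.6,"rx": 0,"ry": 0,"rz": 0,"jaw": 0.1},
  {"x": 0,"y": 0,"z": 2.2,"rx": 0,"ry": 0,"rz": 0,"jaw": 0.1},
  {"x": 0,"y": 0,"z": 2.2,"rx": 0,"ry": 0,"rz": 0,"jaw": 0.1},
])

```text
t: 15.55
tcp_pos: [0.568, 0.0083, 0.1365]
eef_rot: [[0.991, -0.136, 0.0], [-0.136, -0.991, 0.0], [0.0, -0.0, -1.0]]
contact_force: [-1.8, -0.9, -2.0]
opening: 0.0154
grasp_force: 40.0
```

Call:
step_arm([
  {"x": 0,"y": 0,"z": 2,"rx": 0,"ry": 0,"rz": 0,"jaw": 0.1},
  {"x": 0,"y": 0,"z": 4,"rx": 0,"ry": 0,"rz": 0,"jaw": 0.1},
  {"x": 0,"y": 0,"z": 6,"rx": 0,"ry": 0,"rz": 0,"jaw": 0.1},
  {"x": 0,"y": 0,"z": 6,"rx": 0,"ry": 0,"rz": 0,"jaw": 0.1},
])

```text
t: 16.05
tcp_pos: [0.5679, 0.0082, 0.1302]
eef_rot: [[0.991, -0.136, -0.0], [-0.136, -0.991, 0.0], [-0.0, -0.0, -1.0]]
contact_force: [-1.3, 0.2, -2.9]
opening: 0.0156
grasp_force: 40.0
```

Call:
step_arm([
  {"x": 0,"y": 0,"z": 2,"rx": 0,"ry": 0,"rz": 0,"jaw": 0.1},
  {"x": 0,"y": 0,"z": 4,"rx": 0,"ry": 0,"rz": 0,"jaw": 0.1},
  {"x": 0,"y": 0,"z": 6,"rx": 0,"ry": 0,"rz": 0,"jaw": 0.1},
  {"x": 0,"y": 0,"z": 8,"rx": 0,"ry": 0,"rz": 0,"jaw": 0.1},
  {"x": 0,"y": 0,"z": 9,"rx": 0,"ry": 0,"rz": 0,"jaw": 0.1},
  {"x": 0,"y": 0,"z": 9,"rx": 0,"ry": 0,"rz": 0,"jaw": 0.1},
])

```text
t: 16.8
tcp_pos: [0.5678, 0.0081, 0.1214]
eef_rot: [[0.991, -0.136, -0.0], [-0.136, -0.991, -0.0], [-0.0, 0.0, -1.0]]
contact_force: [-1.4, 0.0, -2.4]
opening: 0.0155
grasp_force: 40.0
```

Call:
step_arm([
  {"x": 0,"y": 0,"z": 0.8,"rx": 0,"ry": 0,"rz": 0,"jaw": 0.1},
  {"x": 0,"y": 0,"z": 1.6,"rx": 0,"ry": 0,"rz": 0,"jaw": 0.1},
  {"x": 0,"y": 0,"z": 2.2,"rx": 0,"ry": 0,"rz": 0,"jaw": 0.1},
  {"x": 0,"y": 0,"z": 2.2,"rx": 0,"ry": 0,"rz": 0,"jaw": 0.1},
])

```text
t: 17.3
tcp_pos: [0.5679, 0.0082, 0.1193]
eef_rot: [[0.991, -0.136, 0.0], [-0.136, -0.991, -0.0], [0.0, 0.0, -1.0]]
contact_force: [-1.8, -0.6, -1.9]
opening: 0.0157
grasp_force: 40.0
```

Call:
step_arm([
  {"x": 0,"y": 0,"z": 1,"rx": 0,"ry": 0,"rz": 0,"jaw": 0.1},
  {"x": 0,"y": 0,"z": 2,"rx": 0,"ry": 0,"rz": 0,"jaw": 0.1},
  {"x": 0,"y": 0,"z": 3,"rx": 0,"ry": 0,"rz": 0,"jaw": 0.1},
  {"x": 0,"y": 0,"z": 3.8,"rx": 0,"ry": 0,"rz": 0,"jaw": 0.1},
  {"x": 0,"y": 0,"z": 3.8,"rx": 0,"ry": 0,"rz": 0,"jaw": 0.1},
])

```text
t: 17.92
tcp_pos: [0.5678, 0.0082, 0.1154]
eef_rot: [[0.991, -0.136, -0.0], [-0.136, -0.991, -0.0], [-0.0, 0.0, -1.0]]
contact_force: [-0.9, -0.2, -2.6]
opening: 0.0156
grasp_force: 40.0
```

Call:
step_arm([
  {"x": 0,"y": 0,"z": 0.6,"rx": 0,"ry": 0,"rz": 0,"jaw": 0.1},
  {"x": 0,"y": 0,"z": 1.2,"rx": 0,"ry": 0,"rz": 0,"jaw": 0.1},
  {"x": 0,"y": 0,"z": 1.6,"rx": 0,"ry": 0,"rz": 0,"jaw": 0.1},
  {"x": 0,"y": 0,"z": 1.6,"rx": 0,"ry": 0,"rz": 0,"jaw": 0.1},
])

```text
t: 18.42
tcp_pos: [0.5679, 0.0081, 0.1144]
eef_rot: [[0.991, -0.136, 0.0], [-0.136, -0.991, -0.0], [0.0, 0.0, -1.0]]
contact_force: [-3.0, -0.6, 4.1]
opening: 0.016
grasp_force: 40.0
```

It seats at TCP 0.1144, the height predicted for fully home. I'll let go and retreat.

Call:
step_arm([
  {"x": 0,"y": 0,"z": -0.5,"rx": 0,"ry": 0,"rz": 0,"jaw": 0.1},
  {"x": 0,"y": 0,"z": -0.5,"rx": 0,"ry": 0,"rz": 0,"jaw": 0.45},
  {"x": 0,"y": 0,"z": -0.5,"rx": 0,"ry": 0,"rz": 0,"jaw": 0.45},
  {"x": 0,"y": 0,"z": -0.5,"rx": 0,"ry": 0,"rz": 0,"jaw": 0.45},
  {"x": 0,"y": 0,"z": -15,"rx": 0,"ry": 0,"rz": 0,"jaw": 0.45},
  {"x": 0,"y": 0,"z": -50,"rx": 0,"ry": 0,"rz": 0,"jaw": 0.45},
  {"x": 0,"y": 0,"z": -100,"rx": 0,"ry": 0,"rz": 0,"jaw": 0.45},
  {"x": -40,"y": 0,"z": -100,"rx": 0,"ry": 0,"rz": 0,"jaw": 0.45},
  {"x": -60,"y": 0,"z": -100,"rx": 0,"ry": 0,"rz": 0,"jaw": 0.45},
  {"x": -60,"y": 0,"z": -100,"rx": 0,"ry": 0,"rz": 0,"jaw": 0.45},
])

```text
t: 19.68
tcp_pos: [0.5077, 0.0166, 0.2152]
eef_rot: [[0.991, -0.135, 0.002], [-0.135, -0.991, -0.0], [0.002, 0.0, -1.0]]
contact_force: [-0.1, -0.4, -0.0]
opening: 0.0388
grasp_force: 0.0
```

Run:
```python
from h import *
s=manip.observe();print(s['t'],s['tcp_pos'],s['contact_force'],s['opening'])
b=manip.camera("scene");w=manip.camera("wrist")
cv2.imwrite("pics/fin.png",np.hstack([crop(b,315,195,100,100,4),crop(w,280,150,200,200,2)]))
```

```text
19.675 [0.5077 0.0166 0.2152] [-0.0745 -0.4443 -0.0189] 0.03882567217177559
```

View pics/fin.png

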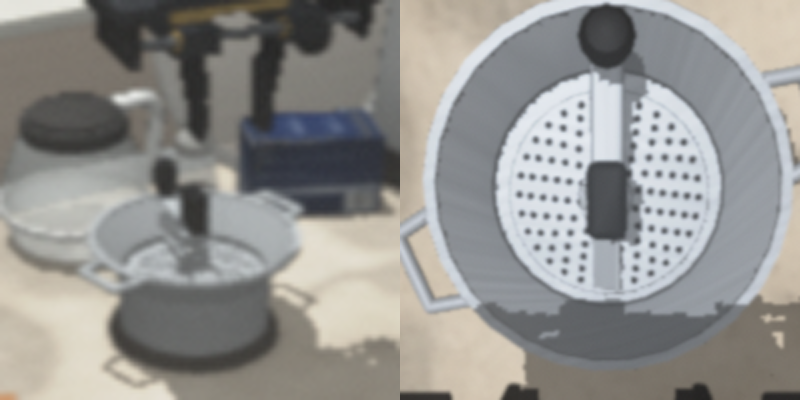

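The crank stands upright in the centre of the mill, with its boss at (607,200) in the right half, in line with the scraper's wings. The gripper is clear and nothing else has moved.

```bash
python3 -c "
from rig import manip
print(manip.job_done())"
```

```text
the job is handed in; nothing more can be done
None
```

The mill is back together and handed in at about 20 s: the scraper lies on the disc, and the crank went down through scraper, disc and bush until it stopped at the height expected for fully home. Its pin went into the hub's slots without a separate turn because I lined it up on the way in, and the highest contact force I read was about 6 N.

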